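# Load a tile carrier under the hold-down spring of a decorating jig

## Robot

A 7-joint arm with a two-finger parallel gripper is mounted at the origin on the work surface. World frame = base frame: x ahead of the robot, y to its left, z up, the work surface at z = 0. Lengths are in m, angles in rad, forces in N, time in s.
With the tool pointing down it reaches from about 0.4 to 0.9 m from the base axis. Payload 5.5 kg.
Tool frame: the origin (TCP) lies on the centre line of the jaws, within the pads' length; the fingertips stand 14 mm ahead of it and the grasp point (between the pads) lies 5 mm behind it (tip_reach is the distance from the TCP to the fingertips, in m); z points along the fingers, y is the line along which they close (so a half turn about z gives the same grasp; the last joint's range is limited). The gripper opens to 85 mm and grips with 20 to 120 N. Pads are 22 mm wide; open, the fingers measure 114 mm over their backs; the gripper's body (76 mm by 85 mm) begins 54 mm behind the grasp point. The pads swing forward as they close: fully open they stand 13 mm farther back than shut.
Start: joints at [-0.934, 0.501, -0.427, 1.55, 0.221, 1.138, -0.21], TCP at [0.237, 0.605, 0.245] pointing down, gripper open.
Joint ranges: [-2.88, 2.88], [-0.31, 2.03], [-1.54, 1.56], [0.2, 2.42], [-1.41, 4.55], [0.19, 2.02], [-2.57, 2.57]. Speed limits (rad/s): [2.57, 2.57, 3.14, 3.14, 3.14, 3.14, 3.14].

## Interface

Orientations are given as [roll, pitch, yaw] about the fixed x, y, z axes, in that order (R = Rz(yaw) Ry(pitch) Rx(roll)).
In Python, from plant import observe, get_image, sign_off, tip_reach gives the robot as it stands.
- The arm moves only by the tool jog_arm, never from a script. Its argument "deltas" is a list of rows, each a list of 2 entries, a list of its own where there are three numbers: the shift along the tool's x, y, z in m, then the turn about the tool's z in degrees. In form: [[[dx, dy, dz], yaw], ...]. A call has 1 to 5 rows; each row is the pose to reach, as a shift and turn from the pose commanded when the call began, along the tool's axes at that moment; what a row does not reach only later rows make up. A row lasts 1/8 s, in which the tool goes at most 62.5 mm and 10.7 degrees, less where a joint would pass 70% of its speed; a pose out of reach is approached as far as the arm can. A call with a gripper value outside its range is refused whole. "hand" is the finger opening in m, from 0 to 0.0854, set as the call begins (left out, the last holds). The fingers move at their own pace and stop on an object; "squeeze" is the grip in N (left out, the last holds). Time passes only in rows, so rows that repeat a pose let the fingers close. It gives the time, the measured TCP pose, the force, the opening and the grip force at its end, in the units of the state.
- observe(): the state, without advancing time (a new reading comes with each control period).
- get_image(name): name is "side" or "top"; returns a dict with "color" (384x512x3 uint8, blue, green, red), "z_map" (384x512 float32, m along the optical axis (not along the pixel's ray), 0 where there is no reading), "fx", "fy", "cx", "cy" (pixels), "extrinsics" (4x4, takes a point from camera to world coordinates). Camera axes: x right, y down, z forward; pixel columns grow to the right and rows downward; lengths in m; the calibration is good to about 2 mm. A picture is of the moment at which its call begins.
- sign_off(): hands the job in; it is judged then, once.
The state is a dict: "time_s": time; "joints": joint angles; "qvel": joint speeds; "joint_efforts": joint torques, N m; "tool_pos": TCP position; "eef_rot": TCP orientation; "wrist_force": force on the tool from outside, world axes, zero at the start; "moment": the same for the moment, N m; "finger_gap": finger opening in m; "gripper_force": force on a finger pad.
Only numpy, scipy, OpenCV 4.12 (cv2) and the standard library are available. Lean on these libraries where they do the work, as an engineer would, in place of code of your own. Each camera call takes 0.05 s, during which the arm holds its last target. There are 200 camera calls.

## Task

On the pottery bench stands a decorating jig with two lanes, each with a tile carrier waiting in front of a low steel hold-down bar and its leaf spring. Put a fingertip on the black thumb rest of the carrier with the terracotta tile, press it down hard against its sprung bed and slide it, still pressed, under the bar and spring until it is fully home against the red end stop, then let go and move clear. Only press and push: do not pick up or lift anything, and leave the other carrier and the things around the jig alone.

Things in the scene. Friction and masses are not known exactly. Their poses are not given: they have to be found in the camera images.
- jig: decorating jig, fixed: plywood base 300 x 200 mm, rails with tops at 50 mm. Origin: bench height, between the lanes, below the hold-down bar. x = direction of travel, from the waiting carriers to the red stop; z up. Two lanes 70 mm wide along x, centres at y = +45 and -45 mm. Sliding faces are slippery (friction about 0.25); sliding takes 5 to 15 N. Rear lip at x = -184 mm, 44 mm high
- bar_underside (a point): middle of the underside of the dark steel hold-down bar, 46 mm above the bench, above the jig's origin. The bar spans both lanes, 12 mm thick in x, top at 60 mm (screws 65 mm). A carrier that is up butts against it; it passes only when pressed down over 6 mm, best 8 to 11 mm, and kept down. Let go when home, it rises against the bar and stays
- stop_face (a point): middle of the face of the red end stop, at jig x = +89 mm, 40 mm above the bench (the stop is 48 mm high). A carrier whose front face touches it is home; its origin is then at jig x = +14 mm and its rib's rear face at -19 mm
- carrier_red: loose pale wooden board 150 x 66 x 16 mm with a square terracotta (orange-brown) tile flush in its front half. Origin: centre of its underside; x along its length to the tile end (the way it slides), z up. Top 16 mm above the origin, front face at x = +75 mm. 0.2 to 0.35 kg. The one to load: waits in either lane, its origin at jig x = -100 to -86 mm
- carrier_blue: loose pale wooden board 150 x 66 x 16 mm with a square blue tile flush in its front half. Origin: centre of its underside; x along its length to the tile end (the way it slides), z up. Top 16 mm above the origin, front face at x = +75 mm. 0.25 kg. Waits in the other lane and must stay there
- red_rest (a point): middle of the black thumb rest on the top of the terracotta-tile carrier (54 mm behind its origin, 16 mm up). The flat rest runs 21 mm to either side along x, to the board's rear end; in front of it a dark push rib, 8 mm thick (x = -33 to -25 mm from the carrier's origin), 50 mm wide, stands 10 mm above the board's top
- bed_l (a joint): sprung dark grey bed of the jig's y = +45 mm lane: 0 = up, its top 36 mm above the bench (a carrier's top is then at 52 mm); grows as it sinks, level, up to 0.014 m. It pushes up with 14 N when up and 21 N fully down, of which bed and carrier weigh about 4 N. It runs the whole length of the lane, under the bar as far as the stop
- bed_r (a joint): sprung dark grey bed of the jig's y = -45 mm lane: 0 = up, its top 36 mm above the bench (a carrier's top is then at 52 mm); grows as it sinks, level, up to 0.014 m. It pushes up with 14 N when up and 21 N fully down, of which bed and carrier weigh about 4 N. It runs the whole length of the lane, under the bar as far as the stop
- leaf_l (a joint): leaf spring of the jig's y = +45 mm lane, angle in rad: 0 at rest, grows as a carrier lifts it. Steel, 30 mm wide, it slopes down from the bar to its tip at jig x = +30 mm, 36 mm above the bench; lifting the tip takes 4 to 8 N, so it drags on the carrier beneath
- leaf_r (a joint): leaf spring of the jig's y = -45 mm lane, angle in rad: 0 at rest, grows as a carrier lifts it. Steel, 30 mm wide, it slopes down from the bar to its tip at jig x = +30 mm, 36 mm above the bench; lifting the tip takes 4 to 8 N, so it drags on the carrier beneath
- glaze_jar: amber glaze jar with a white cap, 60 mm wide, 75 mm tall, loose; leave it alone. Origin: centre of its underside
- slip_bowl: cream bowl, 110 mm wide, 55 mm tall, loose; leave it alone. Origin: centre of its underside
- bisque_mug: terracotta mug, 76 mm wide, 80 mm tall, loose; leave it alone. Origin: centre of its underside
- glaze_brush: glaze brush, 170 mm long, lying flat, loose; leave it alone. Origin: about the middle of its length
- scraper: flat steel scraper, 110 x 45 x 5 mm, loose; leave it alone. Origin: centre of its underside
- test_disc: cream test disc, 64 mm wide, 14 mm thick, loose; leave it alone. Origin: centre of its underside

How it is judged:
On the way:
1. the terracotta carrier is pressed down with its front under the hold-down bar (x of carrier_red in the frame of jig between -0.075 and 0 m and z of carrier_red in the frame of jig below 0.0315 m), for 0.05 s.
At the end, for the whole second after the job is handed in: the terracotta carrier lies level under the bar and leaf spring within 4 mm of the end stop and at rest, held down at least 3.5 mm below its raised height; the blue carrier is within 8 mm and every bystander within 20 mm of where it started (x of carrier_red in the frame of jig between 0.01 and 0.018 m and z of carrier_red in the frame of jig between 0.02 and 0.0325 m and angle between carrier_red's own z axis and vertical below 0.06 rad and angle between the x axis of carrier_red and the x axis of jig, either way round below 0.06 rad and linear speed of carrier_red below 0.01 m/s and distance of carrier_blue from where it was at the start of the episode below 0.008 m and x of carrier_blue in the frame of jig below -0.075 m and distance of each of glaze_jar, slip_bowl, bisque_mug, glaze_brush, scraper, test_disc from where it was at the start of the episode below 0.02 m); the robot touches nothing.
It fails at once if the terracotta carrier is lifted more than 8 mm above its raised bed (z of carrier_red in the frame of jig above 0.044 m).
It fails at once if the blue carrier is moved by more than 16 mm (distance of carrier_blue from where it was at the start of the episode above 0.0165 m).
It fails at once if a bystander (jar, bowl, mug, brush, scraper or disc) is moved by more than 30 mm (distance of any of glaze_jar, slip_bowl, bisque_mug, glaze_brush, scraper, test_disc from where it was at the start of the episode above 0.03 m).
It also fails if it takes over 37 s, if anything falls off the work surface, if the arm or the gripper's body presses on something with over 40 N, if the wrist force passes 120 N, or if a joint passes its speed limit or range.

## Working session

There is one attempt and no reset: what is moved stays moved. The work goes in short steps, Python scripts to look and compute and a tool call to move; the robot and the scene stay as the last step left them, time stands still between calls to the robot, and variables do not carry over. Pictures are saved under pics/ and viewed, at most 10 in all, crops included, and the job is handed in when it is done.

Besides the shell and the picture viewer there is one more tool, called after ">>>" in YAML: its name, and indented under it one key for each argument. jog_arm: Moves the arm, as the interface text tells. Its arguments: {"type":"object","properties":{"deltas":{"type":"array","items":{"type":"array"}},"hand":{"type":"number"},"squeeze":{"type":"number"}},"required":["deltas"]}

```bash
mkdir -p pics; python3 - <<'E'
from plant import *
import cv2,numpy as np
o=observe(); print({k:np.round(v,3) for k,v in o.items()}, tip_reach if not callable(tip_reach) else tip_reach())
for n in("top","side"):
    i=get_image(n); cv2.imwrite(f"pics/{n}0.png",i["color"]); np.savez(f"{n}0.npz",**i); print(n,i["fx"],i["cx"],i["cy"],np.round(i["extrinsics"],3).tolist())
E
```

```text
{'time_s': np.float64(0.0), 'joints': array([-0.934,  0.502, -0.427,  1.551,  0.221,  1.138, -0.21 ]), 'qvel': array([ 0.001,  0.   , -0.002,  0.001, -0.   , -0.001,  0.001]), 'joint_efforts': array([ 0.0000e+00, -5.6953e+01, -5.8160e+00, -2.8092e+01,  1.1000e-02,
        1.3000e-02,  0.0000e+00]), 'tool_pos': array([0.237, 0.604, 0.244]), 'eef_rot': array([-3.14 , -0.   ,  2.768]), 'wrist_force': array([-0.46 , -0.094,  0.874]), 'moment': array([-0.036, -0.001,  0.003]), 'gripper_force': np.float64(0.0), 'finger_gap': np.float64(0.085)} 0.014
top 447.9268855050286 246.98822270286402 192.82019364713287 [[-0.01, -0.996, 0.093, 0.461], [-1.0, 0.01, 0.006, 0.05], [-0.007, -0.093, -0.996, 1.2], [0.0, 0.0, 0.0, 1.0]]
side 433.8648844843563 256.50868160426836 194.8502684776255 [[0.739, -0.523, 0.426, 0.091], [-0.674, -0.566, 0.475, -0.475], [-0.007, -0.638, -0.77, 0.913], [0.0, 0.0, 0.0, 1.0]]
```

View pics/top0.png

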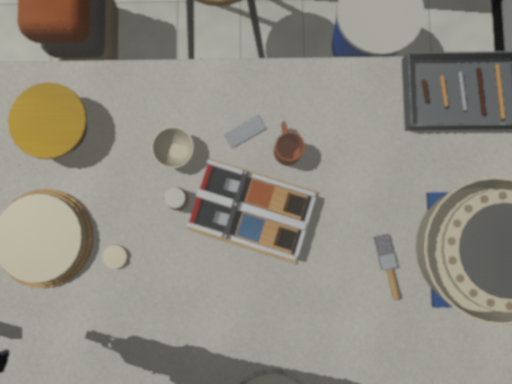

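View pics/side0.png

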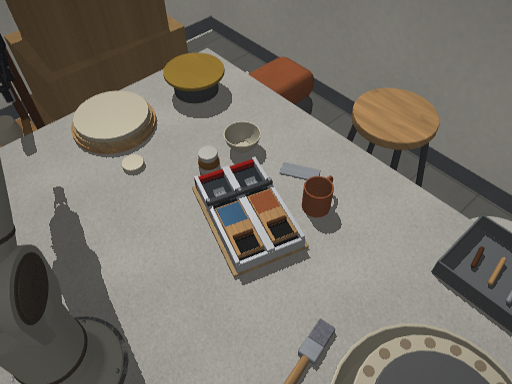

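The top view shows the jig near (253,210). The red stops are on the left, at about (208,178) and (195,213). The terracotta tile is in the upper lane at (263,192), with its black rest near (297,204). The mug at (288,148) is close to that lane. The side view agrees. Next I'll measure these points.

```bash
cat > h.py <<'E'
import numpy as np,cv2
def ray(d,uv,z):
    E=d["extrinsics"]; uv=np.atleast_2d(uv).astype(float)
    r=np.c_[(uv[:,0]-d["cx"])/d["fx"],(uv[:,1]-d["cy"])/d["fy"],np.ones(len(uv))]@E[:3,:3].T
    return E[:3,3]+r*((z-E[2,3])/r[:,2])[:,None]
def blobs(d,kind,roi):
    h,s,v=[c.astype(int) for c in cv2.split(cv2.cvtColor(d["color"],cv2.COLOR_BGR2HSV))]
    m={"orange":(h>4)&(h<13)&(s>140)&(v>90),"blue":(h>95)&(h<115)&(s>110)&(v>60),"red":((h<4)|(h>175))&(s>150)&(v>60),"black":(v<55),"white":(s<40)&(v>195)}[kind]
    k=np.zeros(m.shape,np.uint8);x0,y0,x1,y1=roi;k[y0:y1,x0:x1]=m[y0:y1,x0:x1]
    c,_=cv2.findContours(k,cv2.RETR_EXTERNAL,cv2.CHAIN_APPROX_NONE)
    return sorted([x for x in c if cv2.contourArea(x)>25],key=cv2.contourArea)[::-1]
E
python3 - <<'E'
from h import *
for n,roi in(("top",(185,155,322,265)),("side",(190,150,310,275))):
    d=dict(np.load(n+"0.npz"))
    for k,z in(("orange",.052),("blue",.052),("red",.044),("black",.052)):
        for c in blobs(d,k,roi)[:4]:
            r=cv2.minAreaRect(c); w=ray(d,cv2.boxPoints(r),z)
            e=np.diff(w[:3,:2],axis=0); print(n,k,np.round(r[0],1),"ctr",np.round(w.mean(0),4),"sides",np.round(np.linalg.norm(e,axis=1),3),"ang",np.round(np.degrees(np.arctan2(e[:,1],e[:,0])),1))
im=cv2.imread("pics/top0.png")[150:270,180:330]; cv2.imwrite("pics/topcrop.png",cv2.resize(im,None,fx=5,fy=5,interpolation=cv2.INTER_CUBIC))
E
```

```text
side orange [264.1 200.8] ctr [0.5685 0.0283 0.052 ] sides [0.068 0.063] ang [ -16.6 -117.8]
side blue [231.6 213.7] ctr [0.481  0.0531 0.052 ] sides [0.064 0.056] ang [ -17.4 -115.3]
side red [211.1 175.3] ctr [0.5279 0.1947 0.044 ] sides [0.068 0.024] ang [ -18.9 -116.7]
side red [241.7 165.1] ctr [0.6137 0.1669 0.044 ] sides [0.067 0.024] ang [ -17.7 -118.6]
side black [245.8 241.1] ctr [ 0.4531 -0.0319  0.052 ] sides [0.051 0.053] ang [ -16.5 -113.9]
side black [239.8 194.9] ctr [0.5371 0.0843 0.052 ] sides [0.182 0.031] ang [ -19.5 -120. ]
side black [279.7 227.6] ctr [ 0.5392 -0.0584  0.052 ] sides [0.056 0.051] ang [ -17.4 -117.6]
side black [247.3 175.8] ctr [0.5941 0.1217 0.052 ] sides [0.069 0.06 ] ang [ -18.  -118.8]
```

View pics/topcrop.png

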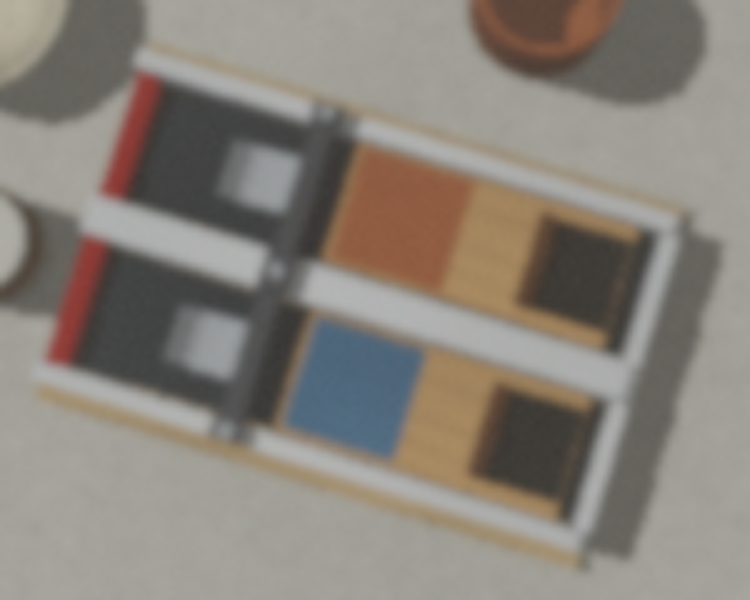

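The crop shows the upper (terracotta) lane clearly: rib and rest near crop (580,272), tile at (398,218), bar centre screw at (278,268), and rails parallel. My colour mask found nothing in the top view, so I'll cast rays through these corner pixels and cross-check them against the side view.

```bash
python3 - <<'E'
from h import *
d=dict(np.load("top0.npz"));s=dict(np.load("side0.npz"))
P=lambda x,y,z:ray(d,[(x+.5)/5-.5+180,(y+.5)/5-.5+150] if 0 else [[(x+.5)/5-.5+180,(y+.5)/5-.5+150]],z)[0]
pts={"screw_c":(278,268,.065),"screw_u":(325,112,.065),"screw_l":(231,428,.065),"stopUa":(160,80,.048),"stopUb":(128,198,.048),
"tile":(398,218,.052),"tileblue":(354,388,.052),"board_fl":(325,259,.052),"board_rear_u":(640,232,.052),"board_rear_l":(606,343,.052),"rest_mid_rear":(623,286,.052),"ribfront_top_mid":(530,258,.062),
"rail0":(145,60,.05),"rail1":(680,220,.05),"railb0":(40,375,.05),"railb1":(580,545,.05)}
W={k:P(*v) for k,v in pts.items()}
for k,w in W.items(): print(k,w.round(4))
for a,b in(("screw_l","screw_u"),("rail1","rail0"),("railb1","railb0"),("tileblue","tile")):
    e=W[b]-W[a];print(a,b,np.linalg.norm(e).round(4),np.degrees(np.arctan2(e[1],e[0])).round(2))
j=W["screw_c"]; a=np.radians(107.3);
ax=np.array([np.cos(a),np.sin(a)]);ay=np.array([-ax[1],ax[0]])
for k,w in W.items(): print(k,"jig",np.round([(w-j)[:2]@ax,(w-j)[:2]@ay],4))
print(cv2.cvtColor(d["color"],cv2.COLOR_BGR2HSV)[193,260])
# side: orange, rest heights from depth map
for n,dd,uv in(("tile",s,(264,201)),("rest",s,(280,229)),("stop",s,(242,165))):
    z=dd["z_map"][uv[1],uv[0]];p=np.array([(uv[0]-dd["cx"])/dd["fx"]*z,(uv[1]-dd["cy"])/dd["fy"]*z,z,1]);print(n,(dd["extrinsics"]@p).round(4)[:3])
E
```

```text
screw_c [0.5414 0.0869 0.065 ]
screw_u [0.6211 0.0623 0.065 ]
screw_l [0.4608 0.1113 0.065 ]
stopUa [0.6412 0.1481 0.048 ]
stopUb [0.5797 0.1648 0.048 ]
tile [0.5675 0.0254 0.052 ]
tileblue [0.4805 0.049  0.052 ]
board_fl [0.5467 0.0632 0.052 ]
board_rear_u [ 0.559  -0.0988  0.052 ]
board_rear_l [ 0.5022 -0.0802  0.052 ]
rest_mid_rear [ 0.5313 -0.0895  0.052 ]
ribfront_top_mid [ 0.5454 -0.0413  0.062 ]
rail0 [0.6515 0.1557 0.05  ]
rail1 [ 0.5651 -0.1198  0.05  ]
railb0 [0.4888 0.2099 0.05  ]
railb1 [ 0.3998 -0.065   0.05  ]
screw_l screw_u 0.1676 -16.98
rail1 rail0 0.2887 72.6
railb1 railb0 0.2889 72.07
tileblue tile 0.0901 -15.15
screw_c jig [0. 0.]
screw_u jig [-0.0472 -0.0687]
screw_l jig [0.0472 0.0698]
stopUa jig [ 0.0287 -0.1134]
stopUb jig [ 0.063  -0.0597]
tile jig [-0.0665 -0.0066]
tileblue jig [-0.0181  0.0695]
board_fl jig [-0.0243  0.002 ]
board_rear_u jig [-0.1826  0.0385]
board_rear_l jig [-0.1479  0.0872]
rest_mid_rear jig [-0.1654  0.0622]
ribfront_top_mid jig [-0.1236  0.0343]
rail0 jig [ 0.0329 -0.1255]
rail1 jig [-0.2044  0.0389]
railb0 jig [0.133  0.0137]
railb1 jig [-0.103   0.1804]
[ 10 136 144]
tile [0.5651 0.0251 0.0563]
rest [ 0.5365 -0.0623  0.0523]
stop [0.6113 0.163  0.049 ]
```

>>> jog_arm:
  deltas:
    - [[-0.03,-0.03,0],8]
    - [[-0.07,-0.07,0],18]
    - [[-0.11,-0.11,0],28]
    - [[-0.15,-0.15,0],38]
    - [[-0.19,-0.19,0],48]
  hand: 0
  squeeze: 60

```text
time_s: 0.72
tool_pos: [0.3453, 0.3569, 0.2451]
eef_rot: [-3.141, 0.0, 1.924]
wrist_force: [1.9, 1.0, -0.0]
finger_gap: 0.0001
gripper_force: 0.0
```

>>> jog_arm:
  deltas:
    - [[-0.055,0.004,0],9]
    - [[-0.11,0.008,0],18]
    - [[-0.165,0.012,0],27]
    - [[-0.22,0.016,0],36]
    - [[-0.275,0.02,0],37.8]

```text
time_s: 1.35
tool_pos: [0.4605, 0.1068, 0.2452]
eef_rot: [-3.142, -0.0, 1.268]
wrist_force: [1.5, 0.3, -0.7]
finger_gap: -0.0
gripper_force: 0.0
```

```bash
cat > go.py <<'E'
import sys,numpy as np
from plant import observe
o=observe();t=np.array(eval(sys.argv[1]));y=o["eef_rot"][2]
e=t-o["tool_pos"];c,s=np.cos(y),np.sin(y)
print(o["tool_pos"].round(4),"yaw",np.degrees(y).round(2),"d_tool",np.round([c*e[0]+s*e[1],s*e[0]-c*e[1],-e[2]],4),"turn",np.round(np.degrees(y)-72.5,2),"F",o["wrist_force"].round(1),o["time_s"])
E
python3 go.py "[.539,-.067,.12]"
```

```text
[0.4605 0.1068 0.2452] yaw 72.66 d_tool [-0.1425  0.1267  0.1252] turn 0.16 F [ 1.5  0.3 -0.7] 1.35
```

>>> jog_arm:
  deltas:
    - [[-0.04,0.035,0],0]
    - [[-0.08,0.07,0],0]
    - [[-0.12,0.107,0.03],0]
    - [[-0.142,0.127,0.08],0]
    - [[-0.142,0.127,0.125],0]

```text
time_s: 1.98
tool_pos: [0.5399, -0.0683, 0.1187]
eef_rot: [3.141, 0.001, 1.266]
wrist_force: [0.5, 1.0, 0.0]
finger_gap: -0.0001
gripper_force: 0.0
```

```bash
python3 go.py "[.539,-.067,.07]"; python3 - <<'E'
from plant import *
import cv2,numpy as np
i=get_image("side");cv2.imwrite("pics/a.png",cv2.resize(i["color"][150:290,190:340],None,fx=4,fy=4,interpolation=cv2.INTER_CUBIC))
t=get_image("top");cv2.imwrite("pics/b.png",cv2.resize(t["color"][150:270,180:330],None,fx=5,fy=5,interpolation=cv2.INTER_CUBIC))
E
```

```text
[ 0.5399 -0.0683  0.1187] yaw 72.51 d_tool [ 0.001  -0.0013  0.0487] turn 0.01 F [0.5 1.  0. ] 1.975
```

View pics/a.png

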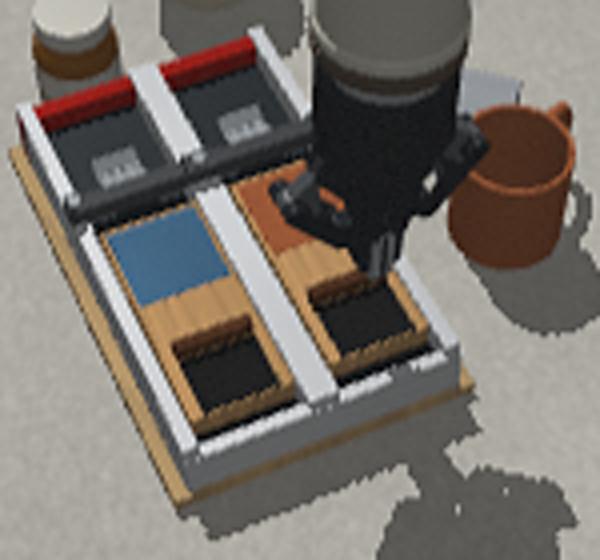

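The side view shows the closed fingertip at crop (380,272), directly above the black rest. The knuckles stick out sideways, clear of the bar and the mug. I'll descend now.

>>> jog_arm:
  deltas:
    - [[0,0,0.025],0]
    - [[0,0,0.043],0]
    - [[0,0,0.049],0]
    - [[0,0,0.051],0]
    - [[0,0,0.052],0]

```text
time_s: 2.7
tool_pos: [0.5401, -0.0647, 0.069]
eef_rot: [3.14, -0.0, 1.27]
wrist_force: [-0.4, -0.9, 0.2]
finger_gap: -0.0003
gripper_force: 0.0
```

>>> jog_arm:
  deltas:
    - [[0,0,0.003],0]
    - [[0,0,0.006],0]
    - [[0,0,0.009],0]
    - [[0,0,0.012],0]
    - [[0,0,0.012],0]

```text
time_s: 3.32
tool_pos: [0.5403, -0.0648, 0.0579]
eef_rot: [3.14, -0.001, 1.27]
wrist_force: [-4.7, 0.9, 14.8]
finger_gap: -0.0002
gripper_force: 7.0
```

>>> jog_arm:
  deltas:
    - [[0,0,0.0015],0]
    - [[0.003,0,0.0015],0]
    - [[0.007,0,0.0015],0]
    - [[0.012,0,0.0015],0]
    - [[0.018,0,0.0015],0]

```text
time_s: 3.95
tool_pos: [0.5472, -0.0495, 0.0573]
eef_rot: [3.136, 0.0, 1.269]
wrist_force: [-1.5, -3.4, 14.7]
finger_gap: 0.0004
gripper_force: 7.2
```

```bash
python3 go.py "[.5755,.0449,.0565]"
```

```text
[ 0.5472 -0.0495  0.0573] yaw 72.68 d_tool [ 0.0986 -0.0011  0.0008] turn 0.18 F [-1.5 -3.4 14.7] 3.95
```

>>> jog_arm:
  deltas:
    - [[0.005,0,0.001],0]
    - [[0.011,0,0.001],0]
    - [[0.018,0,0.001],0]
    - [[0.026,0,0.001],0]
    - [[0.034,0,0.001],0]

```text
time_s: 4.58
tool_pos: [0.5569, -0.0179, 0.0559]
eef_rot: [3.137, 0.001, 1.268]
wrist_force: [-1.0, -6.9, 9.3]
finger_gap: 0.0
gripper_force: 7.7
```

>>> jog_arm:
  deltas:
    - [[0.008,0,0],0]
    - [[0.016,0,0],0]
    - [[0.024,0,0],0]
    - [[0.032,0,0],0]
    - [[0.04,0,0],0]

```text
time_s: 5.2
tool_pos: [0.5682, 0.0205, 0.0555]
eef_rot: [3.138, 0.001, 1.268]
wrist_force: [-1.5, -5.4, 10.5]
finger_gap: 0.0001
gripper_force: 9.4
```

```bash
python3 go.py "[.5755,.0449,.0565]"; python3 - <<'E'
from plant import *
import cv2,numpy as np
i=get_image("side");cv2.imwrite("pics/c.png",cv2.resize(i["color"][150:290,190:340],None,fx=4,fy=4,interpolation=cv2.INTER_CUBIC))
E
```

```text
[0.5682 0.0205 0.0555] yaw 72.66 d_tool [ 0.0254 -0.0003 -0.001 ] turn 0.16 F [-1.5 -5.4 10.5] 5.2
```

View pics/c.png

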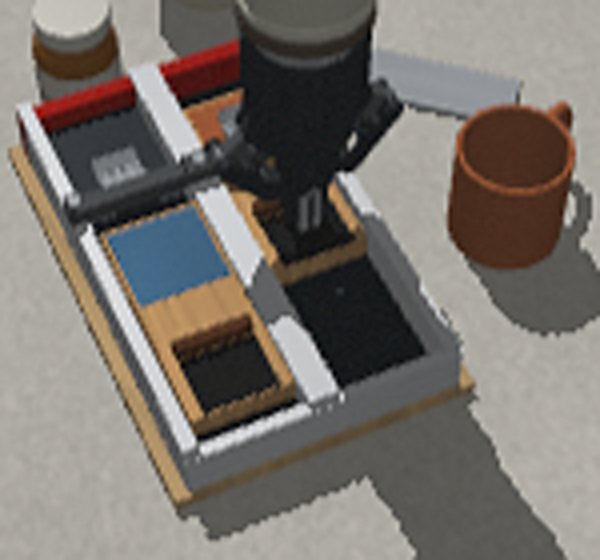

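The carrier has passed under the bar: its terracotta front is near crop (215,120), and the fingertip is still on the rest at (308,225). The blue carrier hasn't moved. I'll keep going to the stop.

>>> jog_arm:
  deltas:
    - [[0.006,0,0],0]
    - [[0.012,0,0],0]
    - [[0.018,0,0],0]
    - [[0.022,0,0],0]
    - [[0.025,0,0],0]

```text
time_s: 5.88
tool_pos: [0.5756, 0.0447, 0.0555]
eef_rot: [3.138, 0.001, 1.269]
wrist_force: [-2.0, -5.2, 9.3]
finger_gap: -0.0002
gripper_force: 9.4
```

>>> jog_arm:
  deltas:
    - [[0.002,0,0],0]
    - [[0.004,0,0],0]
    - [[0.006,0,0],0]

```text
time_s: 6.25
tool_pos: [0.576, 0.0467, 0.0551]
eef_rot: [3.14, 0.005, 1.266]
wrist_force: [-5.2, -13.3, 12.0]
finger_gap: -0.0001
gripper_force: 11.5
```

>>> jog_arm:
  deltas:
    - [[0.002,0,0],0]
    - [[0.003,0,0],0]
    - [[0.003,0,0],0]

```text
time_s: 6.62
tool_pos: [0.576, 0.0468, 0.0548]
eef_rot: [3.141, 0.008, 1.264]
wrist_force: [-6.1, -16.3, 13.4]
finger_gap: -0.0001
gripper_force: 12.3
```

```bash
python3 - <<'E'
from plant import *
import cv2,numpy as np
i=get_image("side");a=i["color"][150:290,190:340]
t=get_image("top")["color"][150:270,180:330]
cv2.imwrite("pics/d.png",np.hstack([cv2.resize(x,(400,h),interpolation=cv2.INTER_CUBIC) for x,h in((a,373),(cv2.copyMakeBorder(t,0,20,0,0,cv2.BORDER_CONSTANT),373))]))
E
```

```text
(no output)
```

View pics/d.png

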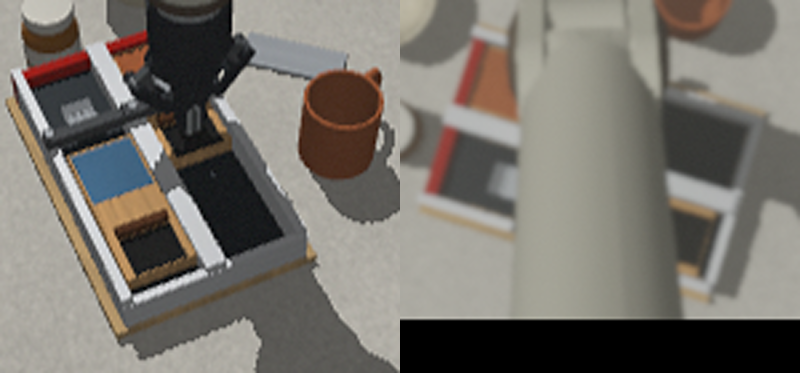

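The top view shows the terracotta board against the red stop, near (470,85). The stalled motion at about 17 N agrees. I'll release by easing off the push partway and lifting straight up.

>>> jog_arm:
  deltas:
    - [[-0.004,0,0],0]
    - [[-0.005,0,-0.006],0]
    - [[-0.006,0,-0.02],0]
    - [[-0.012,0,-0.05],0]
    - [[-0.02,0,-0.1],0]

```text
time_s: 7.35
tool_pos: [0.5696, 0.0375, 0.1538]
eef_rot: [-3.138, 0.0, 1.272]
wrist_force: [1.3, -0.2, 0.2]
finger_gap: -0.0
gripper_force: 0.0
```

>>> jog_arm:
  deltas:
    - [[-0.05,0,-0.04],0]
    - [[-0.1,0,-0.08],0]
    - [[-0.15,0,-0.12],0]
    - [[-0.2,0,-0.12],0]
    - [[-0.25,0,-0.12],0]

```text
time_s: 7.98
tool_pos: [0.4972, -0.2034, 0.2758]
eef_rot: [3.138, -0.001, 1.271]
wrist_force: [0.4, -0.0, -0.1]
finger_gap: -0.0
gripper_force: 0.0
```

```bash
python3 - <<'E'
from plant import *
import cv2,numpy as np
o=observe();print(o["tool_pos"],o["wrist_force"],o["time_s"])
a=get_image("side");t=get_image("top");np.savez("top1.npz",**t);np.savez("side1.npz",**a)
A=cv2.resize(a["color"][150:290,190:340],(400,373),interpolation=cv2.INTER_CUBIC)
T=cv2.resize(t["color"][155:225,180:255],(400,373),interpolation=cv2.INTER_CUBIC)
cv2.imwrite("pics/e.png",np.hstack([A,T]))
E
```

```text
[ 0.49720324 -0.2033602   0.27576471] [ 0.41022418 -0.04947097 -0.08204231] 7.975
```

View pics/e.png

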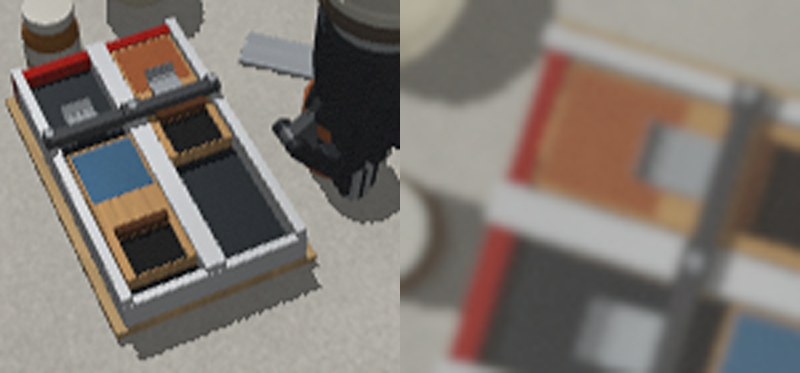

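The board sits against the red stop with no dark gap. It's under the bar and leaf spring, and the blue carrier and the mug haven't moved. The arm is clear, so I'll hand in.

```bash
python3 -c "
from plant import *
print(sign_off())"
```

```text
the job is handed in; nothing more can be done
None
```

I pressed the terracotta carrier down, slid it under the bar and leaf spring until it stalled against the red stop, then released it and handed the job in at about 8 s. The last pictures show it home with no gap at the stop and the blue carrier and mug unmoved; the judge's result was not shown.

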